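Click the drawn sampling cartridge into its dock and press its plunger

TASK

Two sampling cartridges that look alike lie on the bench; one has its plunger pulled out, the other pushed in. Take the one whose plunger is pulled out, set it on the entry tray of the metal dock, and slide it forward under the guide lips to the end stop, so that the spring catch clicks in behind its front shoulder while the plunger is still out. Then push that plunger fully in, and leave the other cartridge where it lies.

Things in the scene. Friction and masses are not known exactly. Their poses are not given: they have to be found in the camera images.
- cartridge_a_mid (a point): sampling cartridge: aluminium sled 110 long (x) x 70 wide (y) x 8 thick; on it a white housing 84 x 40 (y, grasp width), flat-sided 8 to 58 above the underside. Point: middle of its length and width, 30 above the underside; +x = front, goes in first; z up. Sled: front 20 full width (shoulder), then side notches 18 long, 8 deep, then full width. Plunger knob at the rear (-x). 0.28 kg
- cartridge_b_mid (a point): sampling cartridge: aluminium sled 110 long (x) x 70 wide (y) x 8 thick; on it a white housing 84 x 40 (y, grasp width), flat-sided 8 to 58 above the underside. Point: middle of its length and width, 30 above the underside; +x = front, goes in first; z up. Sled: front 20 full width (shoulder), then side notches 18 long, 8 deep, then full width. Plunger knob at the rear (-x). 0.28 kg
- plunger_a (a joint): plunger of cartridge_a: 0 = pushed fully in, grows (m) as it is pulled out toward the rear, 0.04 at most; stays where it is left, about 6 N moves it. Pulled out means more than 0.025, pushed in less than 0.008
- plunger_b (a joint): plunger of cartridge_b: 0 = pushed fully in, grows (m) as it is pulled out toward the rear, 0.04 at most; stays where it is left, about 6 N moves it. Pulled out means more than 0.025, pushed in less than 0.008
- knob_a (a point): centre of the rear face of the round knob (30 diameter, 10 thick) of plunger_a; axes as its cartridge's. Lies on the cartridge's centre line, 34 above its underside, and 60 behind its middle when the plunger is fully in. Push it toward +x
- knob_b (a point): centre of the rear face of the round knob (30 diameter, 10 thick) of plunger_b; axes as its cartridge's. Lies on the cartridge's centre line, 34 above its underside, and 60 behind its middle when the plunger is fully in. Push it toward +x
- dock_tray (a point): point on the fixed metal dock (base plate 190 x 100, 6 thick; x = the way in, z up): where a cartridge's middle point is when it stands flat on the open entry tray, its front edge 5 short of the lips' lead-in. Low side guides (tops 16 above the bench) narrow from 90 to 75 apart; the channel, 74 wide, begins 44 ahead of this point. From here it slides 69 along +x
- dock_home (a point): point on the dock where a cartridge's middle point is when it is fully home against the end stop, a grey block 46 high (axes as dock_tray, 69 behind it). Base plate top: 30 below this point. Channel 74 wide; guide lips 54 apart cover the sled's edges from 3 ahead of this point to the stop, 3 above the sled; tops 22 (lead-in 28) above the bench
- catch (a joint): spring catch in the dock's right-hand (-y) rail, with black thumb tab: 0 = sprung in (rest); grows (m) as the sled's front shoulder pushes it outward over its ramp, to about 0.005; sliding past takes about 8 N. Springs back to 0 into the sled's notch when the cartridge is within 2 mm of home, and then keeps it from being drawn back
Mind the look-alikes: they are no part of the job. Leave any pink look-alike of the part that bears cartridge_a_mid alone.

How it is judged:
By the outcome, as a careful person would: the job done as asked, in the order asked, and still so for the second after the job is handed in, with the robot touching nothing.
It also fails if it takes over 48 s, if anything falls off the work surface, if the arm or the gripper's body presses on something with over 40 N, if the wrist force passes 120 N, or if a joint passes its speed limit or range.

ROBOT

A 6-joint arm with a two-finger parallel gripper is mounted at the origin on a cart in front of the work surface, level with it; the furniture and walls round the work are solid. World frame = base frame: x ahead of the robot, y to its left, z up, the work surface at z = 0. Lengths are in mm, angles in rad, forces in N, time in s.
With the tool pointing down it reaches from about 250 to 725 mm from the base axis. Payload 9.7 kg.
Tool frame: the origin (TCP) lies at the very end of the fingers, on their centre line; the grasp point (between the pads) lies grip_point_offset behind it (grip_point_offset is the distance from the TCP to the grasp point, in mm); z points along the fingers, y is the line along which they close (so a half turn about z gives the same grasp; the last joint's range is limited). The gripper opens to 85 mm and grips with 20 to 120 N. Pads are 22 mm wide; open, the fingers measure 114 mm over their backs; the gripper's body (76 mm by 85 mm) begins 54 mm behind the grasp point. The pads swing forward as they close: fully open they stand 13 mm farther back than shut.
Start: joints at [1.289, 0.087, 0.176, 1.66, 0, 1.571], TCP at [152.944, 528.304, 231.284] pointing down, gripper open.
Joint ranges: [-3.13, 3.13], [-0.85, 1.81], [-1.15, 1.24], [-2.2, 2.28], [-1.44, 1.52], [-3.14, 3.14]. Speed limits (rad/s): [2.22, 2.22, 2.57, 3.14, 3.14, 3.14].

INTERFACE

Orientations are given as [roll, pitch, yaw] about the fixed x, y, z axes, in that order (R = Rz(yaw) Ry(pitch) Rx(roll)).
In Python, from rig import * gives the robot as it stands. Calls block until the motion is done:
- goto(position, orientation): joint-space move of the TCP to a pose.
- move_linear(position, speed=150, frame=None, force_limit=None): straight line of the TCP; frame=None keeps the orientation; speed is the mean speed in mm/s. With force_limit (N) it stops when the force on the tool has changed by that much, and returns True; else False.
- move_j(angles): joint-space move.
- release() and close(strength=None): open the fingers fully, or close them until they stop; strength is the grip in N (None keeps the last).
- pause(seconds).
- ik(position, orientation): joint angles nearest the present ones, or None.
- state(): the state.
- get_image(name): name is "side" or "top"; returns a dict with "color" (420x560x3 uint8, blue, green, red), "z_map" (420x560 float32, mm along the optical axis (not along the pixel's ray), 0 where there is no reading), "K" (3x3 intrinsics, pixels), "camera_from_world" (4x4, takes a point from world to camera coordinates). Camera axes: x right, y down, z forward; pixel columns grow to the right and rows downward; lengths in mm; the calibration is good to about 2 mm. A picture is of the moment at which its call begins.
A pose or a line that the arm cannot do raises PlanningError and nothing moves.
- hand_in(): hands the job in; it is judged then, once.
The state is a dict: "t": time; "joint_pos": joint angles; "qvel": joint speeds; "effort": joint torques, N m; "ee_pos": TCP position; "orientation": TCP orientation; "ft_force": force on the tool from outside, world axes, zero at the start; "ft_torque": the same for the moment, N m; "width": finger opening in mm; "grasp_force": force on a finger pad.
Only numpy, scipy, OpenCV 4.12 (cv2) and the standard library are available. Lean on these libraries where they do the work, as an engineer would, in place of code of your own. Each camera call takes 0.05 s, during which the arm holds its last target. There are 200 camera calls.

## Working session

There is one attempt and no reset: what is moved stays moved. The work goes in short steps, each a Python script; the robot and the scene stay as the last script left them, time stands still between calls to the robot, and variables do not carry over. Pictures are saved under pics/ and viewed, at most 10 in all, crops included, and the job is handed in when it is done.

```bash
mkdir -p pics; ls; python3 - <<'E'
from rig import *
import cv2,numpy as np
for n in("top","side"):
    d=get_image(n); cv2.imwrite(f"pics/{n}0.png",d["color"]); np.savez(f"{n}0.npz",**d)
    print(n,d["K"].round(1).tolist(),d["camera_from_world"].round(3).tolist())
s=state();print(s["t"],s["orientation"],s["width"]); 
try: print(grip_point_offset)
except Exception as e: print(e)
E
```

```text
pics
top [[497.1, 0.0, 280.2], [0.0, 497.1, 204.6], [0.0, 0.0, 1.0]] [[-0.024, -1.0, -0.012, 44.221], [-0.997, 0.025, -0.074, 491.704], [0.074, 0.01, -0.997, 950.855], [0.0, 0.0, 0.0, 1.0]]
side [[516.2, 0.0, 282.3], [0.0, 516.2, 214.4], [0.0, 0.0, 1.0]] [[-0.995, -0.102, 0.018, 479.225], [-0.08, 0.643, -0.762, 79.832], [0.066, -0.759, -0.648, 1066.433], [0.0, 0.0, 0.0, 1.0]]
0.1 [-3.14041858e+00  1.07359100e-05  2.85984941e+00] 85.29889326488922
18.700000000000003
```

View pics/top0.png

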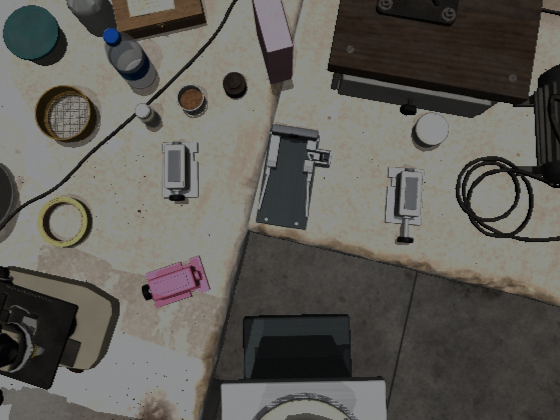

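View pics/side0.png

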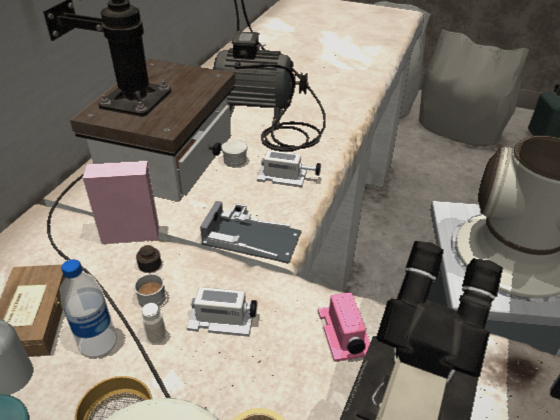

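Candidates in the top view: the right white cartridge (404,195) has its knob far out at (405,240). The left white one (177,168) has its knob close in at (178,197), and the pink look-alike is at (175,282). I choose the right one. The dock is at (290,175), with its stop at the top and its catch tab at (320,158).

```bash
cat > h.py <<'E'
import numpy as np,cv2
def cloud(d):
    K,T,Z=d["K"],d["camera_from_world"],d["z_map"]
    v,u=np.mgrid[:Z.shape[0],:Z.shape[1]]
    P=np.stack([(u-K[0,2])/K[0,0]*Z,(v-K[1,2])/K[1,1]*Z,Z],-1)
    W=(P-T[:3,3])@T[:3,:3]; W[Z<=0]=np.nan
    return W
def ray(d,uv,z):  # pixels onto plane height z
    K,T=d["K"],d["camera_from_world"]
    uv=np.atleast_2d(uv).astype(float)
    r=np.c_[(uv-[K[0,2],K[1,2]])/[K[0,0],K[1,1]],np.ones(len(uv))]@T[:3,:3]
    c=-T[:3,:3].T@T[:3,3]
    return c+r*((z-c[2])/r[:,2])[:,None]
E
python3 - <<'E'
from h import *
np.set_printoptions(precision=1,suppress=True)
d=dict(np.load("top0.npz"));W=cloud(d)
def rect(name,lo,hi,box):
    x0,x1,y0,y1=box
    m=np.zeros(W.shape[:2],bool);m[y0:y1,x0:x1]=True
    m&=(W[...,2]>lo)&(W[...,2]<hi)
    P=W[m]; print(name,m.sum(),"z",np.median(P[:,2]),cv2.minAreaRect(P[:,:2].astype(np.float32)),P.min(0),P.max(0))
b=(380,430,150,250)
rect("R top",52,66,b);rect("R sled",4,13,b);rect("R knob",22,54,(390,420,225,250))
b=(155,205,130,210)
rect("L top",52,66,b);rect("L sled",4,13,b)
b=(250,340,115,235)
rect("dock base",3,9,b);rect("dock rails",11,24,b);rect("lips",19,32,b);rect("stop",38,60,b)
print("bench",np.nanmedian(W[200:220,340:380,2]))
# tall things
for y in range(0,420,30): print(y,np.nan_to_num(W[y,::40,2]).round().astype(int))
c=d["color"]
cv2.imwrite("pics/crop.png",np.hstack([cv2.resize(c[115:235,250:340],None,fx=4,fy=4,interpolation=cv2.INTER_CUBIC),cv2.resize(c[140:260,365:455],None,fx=4,fy=4,interpolation=cv2.INTER_CUBIC)]))
E
```

```text
R top 953 z 58.01676317580717 ((505.56683349609375, -212.16468811035156), (40.676700592041016, 84.29566192626953), 83.7594985961914) [ 462.3 -235.9   52. ] [ 547.5 -189.3   63.9]
R sled 720 z 7.921556880164902 ((501.30657958984375, -214.92733764648438), (91.01875305175781, 186.0869140625), 88.35964965820312) [ 407.7 -262.4    4. ] [ 595.1 -171.    13. ]
R knob 145 z 40.628225348813395 ((430.4380798339844, -203.8074493408203), (29.098388671875, 32.2857551574707), 88.7281494140625) [ 414.1 -218.1   29.3] [ 446.6 -189.1   51.9]
L top 946 z 57.639704321252886 ((568.6161499023438, 230.36256408691406), (40.68708419799805, 84.37505340576172), 89.44438171386719) [526.5 210.   52. ] [610.9 251.   63.3]
L sled 625 z 7.605460107020503 ((567.2511596679688, 227.79818725585938), (137.42213439941406, 91.82134246826172), 1.5765321254730225) [499.1 182.4   4. ] [637.2 274.3  12.9]
dock base 3496 z 5.770563581117787 ((556.141845703125, 1.13897705078125), (174.34556579589844, 233.876708984375), 88.33447265625) [437.  -88.4   3. ] [673.5  88.8   9. ]
dock rails 890 z 18.891054058601757 ((540.59210205078
[... 683 characters left out ...]
 -3  -2   1   0  33  27 -19   0  60 101 157 183 182]
120 [ 2 35  4 -2 10  1 -1 -2  2 -1 -1 39 -2  1]
150 [ 1 -1 -1 -1  2 -4 -1  8 18  2  2 -2  0  2]
180 [55 -1 -2 -1 -1  0 -4  7  1  0 51 -3  7  1]
210 [47 21 23 -2 -4  0 -1  6 -3 -3 55 -2  1 -1]
240 [   0   -4   16   -1   -2   -2   -7 -793   -4    1   44   -1   -2    7]
270 [  93   -4    0   -2    7    8  -83 -802 -794 -796 -794   -3    2   -2]
300 [ 175  169   46   -4    7   -3 -801 -804 -809 -796 -796 -801 -797 -796]
330 [ 296  169   44    4   -4   -2 -803 -704 -702 -798 -808 -801 -798 -801]
360 [ 350  170   42    0    0    0 -792 -346 -337 -799 -801 -800 -794 -804]
390 [ 335    2    0   -2   -3   -9   -3    1    0    1 -793 -797 -801 -788]
```

View pics/crop.png

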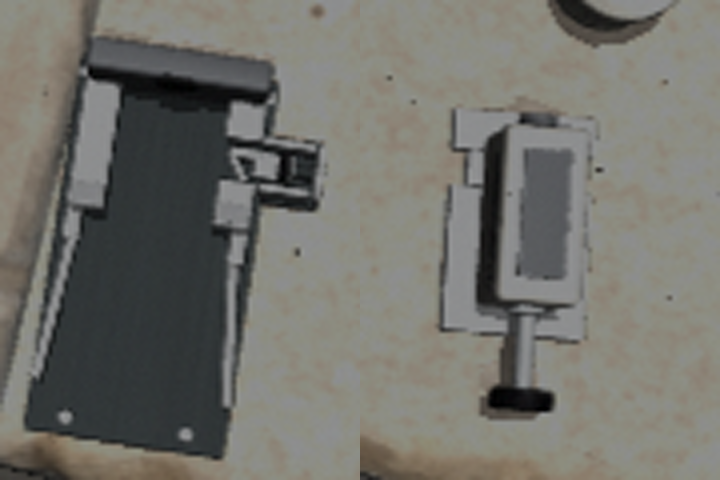

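The crop confirms it: the right cartridge has its rod and knob clearly extended, and its notches sit toward +x. The dock points up and slightly right, with the catch on its right. Next I measure the dock axis.

```bash
python3 - <<'E'
from h import *
np.set_printoptions(precision=1,suppress=True)
d=dict(np.load("top0.npz"));W=cloud(d);c=d["color"]
g=c.max(2); 
m=np.zeros(g.shape,np.uint8);m[118:232,252:340]=1
m&=((g<75)&(W[...,2]<12)&(W[...,2]>1)).astype(np.uint8)
n,l,s,_=cv2.connectedComponentsWithStats(cv2.morphologyEx(m,cv2.MORPH_OPEN,np.ones((3,3))))
k=1+s[1:,4].argmax(); cv2.imwrite("pics/m.png",(l==k)*255);print(s[k])
# plate visible floor: left/right edges per row -> world at z=6
v=np.arange(130,228,4)
for r in v:
    u=np.where(l[r]==k)[0]
    if len(u): 
        p=ray(d,[[u[0]-.5,r],[u[-1]+.5,r]],6); print(r,u[0],u[-1],p[:,:2].ravel(),g[r,u[0]-4:u[0]+1],)
# lips: z 20-26 cloud, in components
for lo,hi in((20,25),(25,31)):
  q=np.zeros(g.shape,np.uint8);q[130:180,255:315]=1;q&=((W[...,2]>lo)&(W[...,2]<hi)&(g>110)).astype(np.uint8)
  n,L,s,_=cv2.connectedComponentsWithStats(q)
  for i in range(1,n):
    if s[i,4]>25: print(lo,s[i],[np.round(x,1) for x in cv2.minAreaRect(W[L==i][:,:2].astype(np.float32))])
S=W[118:150,260:325].reshape(-1,3);S=S[(S[:,2]>43)&(S[:,2]<48.5)]
print("stop",cv2.minAreaRect(S[:,:2].astype(np.float32)))
# cartridge sled corners from crop px
px=np.array([[455,110],[597,118],[583,340],[443,328]],float);uv=(px-[360,0])/4+[365,140]-.4
P=ray(d,uv,8)[:,:2];print(P,P.mean(0))
E
```

```text
[ 256  137   53   92 3253]
138 280 293 [626.7  30.8 626.    2.9] [143 142 143 122  28]
142 280 306 [618.7  31.  617.3 -22.8] [141 142 134  92  50]
146 279 305 [610.6  33.1 609.2 -20.6] [141 142 142 122  27]
150 279 306 [602.6  33.3 601.2 -22.4] [142 142 125  48  54]
154 278 306 [594.6  35.5 593.1 -22.2] [142 141 142 121  52]
158 277 308 [586.6  37.7 585.  -25.9] [143 142 143 123  31]
162 277 303 [578.6  37.9 577.2 -15.8] [132 131 116  54  36]
166 276 302 [570.6  40.  569.3 -13.6] [ 89  90 107  95  34]
170 273 302 [562.8  46.2 561.3 -13.3] [123  38  53  54  54]
174 270 307 [554.9  52.3 553.  -23. ] [ 93 122 136 101  54]
178 268 306 [547.   56.5 545.1 -20.8] [ 53  85 143 125  42]
182 267 306 [539.1  58.6 537.1 -20.6] [ 56  84 143 123  41]
186 266 305 [531.2  60.8 529.2 -18.4] [ 53  85 142 124  38]
190 265 305 [523.3  62.9 521.3 -18.2] [ 50  87 143 123  39]
194 264 305 [515.4  65.1 513.3 -18. ] [ 56  87 143 124  30]
198 263 305 [507.5  67.2 505.4 -17.8] [ 91  81 142 123  32]
202 262 305 [499.6  69.4 497.5 -17.5] [125  87 141 123  30]
206 261 304 [491.7  71.5 489.6 -15.3] [132 117 143 12
[... 174 characters left out ...]
129  70  56]
222 257 306 [460.3  80.  457.9 -18.4] [141 141 130  91  66]
226 286 305 [451.1  23.1 450.1 -16.2] [57 44 39 39 41]
20 [268 135  12  31 187] [array([599.9,  43.5]), array([17. , 58.6]), np.float64(79.8)]
20 [307 141   8   9  50] [array([607.8, -29.8]), array([13.8, 15.7]), np.float64(87.4)]
20 [304 160  10  11  58] [array([568.4, -23.9]), array([16.3, 19.7]), np.float64(78.7)]
stop ((630.9913940429688, 1.3806571960449219), (88.96773529052734, 18.40150260925293), 80.46964263916016)
[[ 562.4 -183. ]
 [ 556.7 -252.7]
 [ 447.4 -241. ]
 [ 454.9 -172.8]] [ 505.3 -212.4][ WARN:0@0.108] global loadsave.cpp:1063 imwrite_ Unsupported depth image for selected encoder is fallbacked to CV_8U.
```

```bash
python3 - <<'E'
from h import *
from rig import *
np.set_printoptions(precision=2,suppress=True)
for n in("top","side"):
    W=cloud(dict(np.load(n+"0.npz"))).reshape(-1,3);W=W[np.isfinite(W[:,2])]
    m=(W[:,2]>200)&(W[:,0]<650)&(W[:,1]>120)&(W[:,2]<700);P=W[m]
    if len(P): print(n,len(P),P.min(0),np.percentile(P,[1,99],axis=0),P.max(0))
    for lo in range(200,500,50):
        Q=P[(P[:,2]>lo)&(P[:,2]<lo+50)]
        if len(Q)>5: print(lo,len(Q),Q.min(0)[:2],Q.max(0)[:2])
y=np.deg2rad(-6.2)
for p in([152.9,528.3,480],[120,400,480],[505.4,-212.3,250],[505.4,-212.3,28],[501,23.5,40],[569,12,40],[390,40,40]):
  for yy in(y,y+np.pi,2.86): print(p,round(yy,2),ik(p,[np.pi,0,yy]))
E
```

```text
top 1713 [221.45 367.13 204.55] [[229.54 369.93 212.31]
 [310.65 449.26 357.97]] [316.92 460.87 360.29]
200 766 [236.27 397.9 ] [312.26 460.87]
250 394 [243.5  406.08] [316.92 441.66]
300 437 [221.45 367.13] [310.88 408.15]
350 116 [272.76 371.98] [305.3  386.96]
side 15153 [140.23 376.26 218.86] [[150.6  391.15 252.45]
 [565.65 591.02 360.65]] [582.16 596.04 363.26]
200 135 [140.23 431.51] [311.24 486.54]
250 4327 [143.04 443.21] [338.83 541.29]
300 9493 [215.19 377.61] [582.16 596.04]
350 1198 [213.5  376.26] [306.26 432.66]
[152.9, 528.3, 480] -0.11 None
[152.9, 528.3, 480] 3.03 None
[152.9, 528.3, 480] 2.86 None
[120, 400, 480] -0.11 [ 1.28  0.04  0.65  2.19  0.   -1.75]
[120, 400, 480] 3.03 [1.28 0.04 0.65 2.19 0.   1.39]
[120, 400, 480] 2.86 [1.28 0.04 0.65 2.19 0.   1.56]
[505.4, -212.3, 250] -0.11 [-0.4   0.09  0.22  1.7   0.    2.85]
[505.4, -212.3, 250] 3.03 [-0.4   0.09  0.22  1.7   0.   -0.29]
[505.4, -212.3, 250] 2.86 [-0.4   0.09  0.22  1.7   0.   -0.12]
[505.4, -212.3, 28] -0.11 [-0.4   0.1  -0.2   1.27  0.    2.85]
[505.4, -212.3, 28] 3.03 [-0.4   0.1  -0.2   1.27  0.   -0.29]
[505.4, -212.3, 28] 2.86 [-0.4   0.1  -0.2   1.27  0.   -0.12]
[501, 23.5, 40] -0.11 [ 0.05 -0.02 -0.3   1.29  0.   -2.99]
[501, 23.5, 40] 3.03 [ 0.05 -0.02 -0.3   1.29  0.    0.16]
[501, 23.5, 40] 2.86 [ 0.05 -0.02 -0.3   1.29  0.    0.33]
[569, 12, 40] -0.11 [ 0.02  0.14 -0.13  1.3   0.   -3.01]
[569, 12, 40] 3.03 [ 0.02  0.14 -0.13  1.3   0.    0.13]
[569, 12, 40] 2.86 [ 0.02  0.14 -0.13  1.3   0.    0.3 ]
[390, 40, 40] -0.11 [ 0.1  -0.29 -0.54  1.32  0.   -2.93]
[390, 40, 40] 3.03 [ 0.1  -0.29 -0.54  1.32  0.    0.21]
[390, 40, 40] 2.86 [ 0.1  -0.29 -0.54  1.32  0.    0.38]
```

```bash
cat >> h.py <<'E'
YC=np.deg2rad(-6.2);YD=np.deg2rad(-9.7)
MID=np.array([505.4,-212.3]);HOME=np.array([569.2,11.9])
ax=lambda y:np.array([np.cos(y),np.sin(y)])
O=lambda y:[np.pi,0,y+np.pi]
TRAY=HOME-69*ax(YD)
E
python3 - <<'E'
from h import *
from rig import *
np.set_printoptions(precision=1,suppress=True)
s=state();p=s["ee_pos"];o=s["orientation"]
z=max(z for z in range(240,480,10) if ik([p[0],p[1],z],o) is not None)
print("up",z)
move_linear([p[0],p[1],z],speed=250)
goto([120,400,480],o)
q=list(state()["joint_pos"]);q[0]=-0.4;q[5]=-0.29;move_j(q)
g=MID-24*ax(YC)
goto([*g,120],O(YC)); print(state()["t"],state()["ft_force"])
hit=move_linear([*g,22],speed=120,force_limit=15)
close(60);s=state();print(hit,s["t"],s["ee_pos"],s["width"],s["grasp_force"],s["ft_force"])
move_linear([*g,75],speed=120);s=state();print(s["t"],s["width"],s["grasp_force"],s["ft_force"])
for n in("side","top"):
    d=get_image(n);cv2.imwrite(f"pics/g_{n}.png",d["color"]);np.savez(f"g_{n}.npz",**d)
E
```

```text
up 470
6.2167 [ 0.3 -0.2 -0.6]
False 7.675 [ 481.9 -209.8   22.7] 39.195974428146755 62.2551155090332 [-0.5  0.6  6.3]
8.2667 39.483020375458764 61.18124485015869 [ 0.2 -0.1 -4. ]
```

View pics/g_side.png

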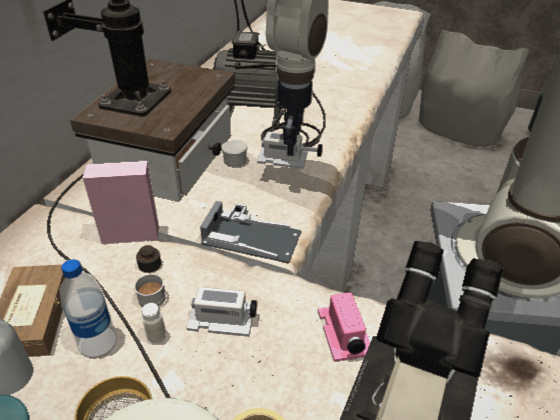

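The cartridge is held level at (283,148) in the side view, with the plunger still out at (320,150). The dock is undisturbed. Next I set it on the tray.

```bash
python3 - <<'E'
from h import *
from rig import *
np.set_printoptions(precision=1,suppress=True)
g=TRAY-24*ax(YD)
goto([*g,75],O(YD))
hit=move_linear([*g,28.5],speed=80,force_limit=8)
s=state();print(hit,s["t"],s["ee_pos"],s["width"],s["ft_force"])
o=[]
for n in("top","side"):
    d=get_image(n);np.savez(f"t_{n}.npz",**d);c=d["color"]
    o.append(cv2.resize(c[110:250,230:360] if n=="top" else c[170:290,180:330],(400,420 if n=="top" else 320),interpolation=cv2.INTER_CUBIC))
o[1]=cv2.copyMakeBorder(o[1],0,100,0,0,0)
cv2.imwrite("pics/t.png",np.hstack(o))
E
```

```text
True 9.8083 [476.8  26.9  34.2] 39.434896413779036 [ 0.   0.6 -2.3]
```

View pics/t.png

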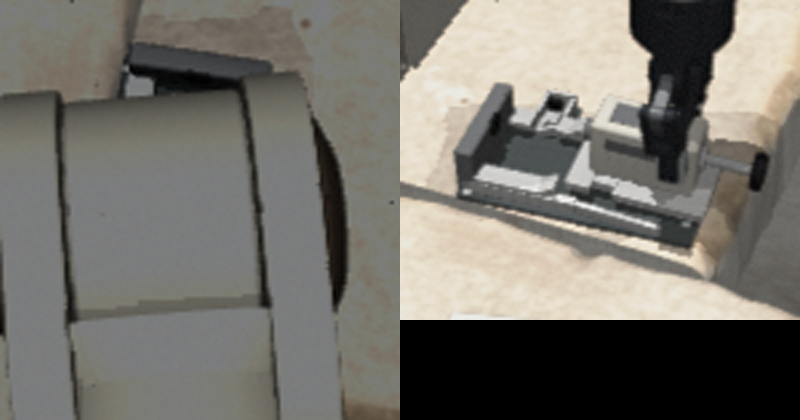

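Side crop: the cartridge is over the tray with its plunger out and its front just short of the lips. The descent stopped 5.5 mm high, so I check the clearance before going lower.

```bash
python3 - <<'E'
from h import *
np.set_printoptions(precision=1,suppress=True)
d=dict(np.load("t_side.npz"));d0=dict(np.load("side0.npz"))
W=cloud(d);W0=cloud(d0)
a=ax(YD);n=np.array([-a[1],a[0]])
ch=np.abs(d["z_map"]-d0["z_map"])>4
def loc(W): 
    r=W[...,:2]-HOME; return np.stack([r@a,r@n,W[...,2]],-1)
L=loc(W);L0=loc(W0)
# sled top (new stuff, low), side +y
m=ch&(L[...,2]>8)&(L[...,2]<26)&(np.abs(L[...,1])<50)&(np.abs(L[...,0]+60)<80)
P=L[m];print(len(P),"sled",np.percentile(P,[1,50,99],axis=0))
Q=P[P[:,1]>26]
for x in range(-130,0,10):
    q=Q[(Q[:,0]>x)&(Q[:,0]<=x+10)]
    if len(q)>3: print(x,len(q),"z",np.median(q[:,2]),"ymax",np.percentile(q[:,1],95))
m=ch&(L[...,2]>30)&(L[...,2]<66)&(L[...,0]>-75)&(L[...,0]<10)
print("housing front x",np.percentile(L[m][:,0],[95,99]),"ztop",np.percentile(L[m][:,2],95))
# empty dock: plus-y lip
m=(L0[...,2]>19)&(L0[...,2]<30)&(L0[...,1]>15)&(L0[...,1]<50)&(np.abs(L0[...,0]-20)<60)
P=L0[m];print("lip",np.percentile(P,[1,50,99],axis=0))
E
```

```text
672 sled [[-123.5  -26.7    9.2]
 [ -74.5   23.9   19.3]
 [  13.2   48.2   25.8]]
-130 11 z 14.979455892750138 ymax 34.336486414161456
-120 25 z 16.085657276835498 ymax 34.889318029882745
-110 24 z 17.090766170782345 ymax 35.75932748032981
-100 28 z 18.8618170224078 ymax 35.936227837596206
-90 26 z 18.82388559005056 ymax 35.411864502443706
-80 28 z 19.618537913175615 ymax 35.502231179515256
-70 26 z 20.513839109570824 ymax 35.45146101286848
-60 21 z 20.08557296143568 ymax 35.15364700030312
-50 10 z 16.457326053940726 ymax 46.089676673365126
-40 22 z 19.747145217730935 ymax 44.39168969611734
-30 27 z 20.82482240093885 ymax 47.13390548570828
-20 20 z 22.23346846183582 ymax 48.24239845507174
-10 8 z 19.004930435572795 ymax 46.31951027500808
housing front x [-11.6   1.4] ztop 62.14506437023684
lip [[-8.7 20.1 19. ]
 [28.9 40.2 21.6]
 [68.5 48.7 29.7]]
```

The sled is centred (edge at 35.2) but tilted nose-up by about 5 mm, with its rear touching the plate. I'll lower it, release so it settles flat, and regrip.

```bash
python3 - <<'E'
from h import *
from rig import *
np.set_printoptions(precision=2,suppress=True)
g=TRAY-24*ax(YD)
p=state()["ee_pos"];print(state()["orientation"])
hit=move_linear([*g,29.5],speed=30,force_limit=15)
s=state();print(hit,s["ee_pos"],s["ft_force"],s["ft_torque"])
release()
s=state();print(s["t"],s["ee_pos"],s["ft_force"])
d=get_image("side")
W=cloud(d);a=ax(YD);n=np.array([-a[1],a[0]]);r=W[...,:2]-HOME;x=r@a;y=r@n;z=W[...,2]
for lo in range(-130,10,10):
    m=(x>lo)&(x<=lo+10)&(y>27)&(y<33)&(z>3)&(z<35)
    if m.sum()>3: print(lo,m.sum(),"z",np.median(z[m]))
m=(z>50)&(z<66)&(np.abs(y)<12)&(x>-75)&(x<0)
print("top z vs x",np.polyfit(x[m],z[m],1),np.percentile(x[m],[2,98]))
cv2.imwrite("pics/r.png",cv2.resize(d["color"][170:290,180:330],None,fx=4,fy=4,interpolation=cv2.INTER_CUBIC))
E
```

```text
[-3.14 -0.    2.97]
True [477.99  27.53  31.42] [0.23 0.32 4.89] [-0.15 -0.37  0.07]
10.6667 [476.95  27.42  30.41] [-1.02  0.56  0.33]
-130 4 z 14.625536750831502
-120 13 z 12.381931531809936
-110 13 z 14.75347758383312
-100 14 z 15.159364143678012
-90 18 z 15.489817184880003
-80 19 z 17.206390155488414
-70 15 z 13.093671175677597
-60 21 z 18.028615179415187
-50 14 z 6.057010021867688
-40 17 z 7.472357238356356
-30 20 z 20.006791247301802
-20 14 z 22.702199643273126
-10 6 z 14.546580996763492
0 8 z 21.139171068162753
top z vs x [-0.24 50.76] [-26.21 -21.39]
```

View pics/r.png

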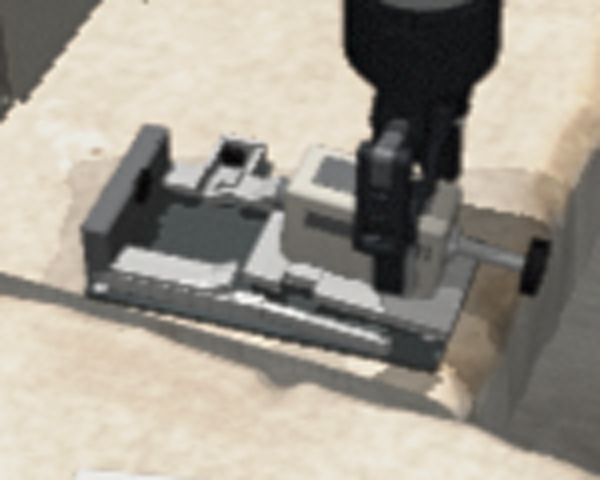

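The picture shows the sled's nose still raised near the lips, so it is likely sitting on a side guide (tops at 16). I compare the guides with the sled laterally in the empty-dock images.

```bash
python3 - <<'E'
from h import *
np.set_printoptions(precision=1,suppress=True)
a=ax(YD);n=np.array([-a[1],a[0]])
for nm in("side0","top0"):
    d=dict(np.load(nm+".npz"));W=cloud(d);r=W[...,:2]-HOME;x=r@a;y=r@n;z=W[...,2]
    print(nm)
    for lo in range(-120,70,10):
        b=(x>lo)&(x<=lo+10)
        row=[lo]
        for sgn in(1,-1):
            m=b&(sgn*y>20)&(sgn*y<52)&(z>11)&(z<34)
            row+=[int(m.sum()),np.percentile(sgn*y[m],[3,97]) if m.sum()>4 else None, np.percentile(z[m],80) if m.sum()>4 else 0]
        print(row)
    m=(z>40)&(z<49)&(np.abs(y)<60)&(x>40)&(x<90);print("stop y",np.percentile(y[m],[1,99]),"x",np.percentile(x[m],[2,98]))
E
```

```text
side0
[-120, 0, None, 0, 0, None, 0]
[-110, 0, None, 0, 0, None, 0]
[-100, 6, array([47.5, 51.9]), np.float64(13.477579725998538), 6, array([39.6, 44.3]), np.float64(14.78827457672924)]
[-90, 7, array([46.7, 51.7]), np.float64(13.167189423330282), 11, array([38. , 45.6]), np.float64(13.947498215509109)]
[-80, 12, array([46.4, 51.1]), np.float64(14.081198615637522), 11, array([38.4, 44.1]), np.float64(14.777357723107341)]
[-70, 10, array([45.9, 50.7]), np.float64(14.551861612039984), 11, array([36.4, 43.1]), np.float64(14.003705438635361)]
[-60, 15, array([44.3, 50.6]), np.float64(14.192127743674934), 11, array([37.7, 42.7]), np.float64(15.052617097539082)]
[-50, 13, array([43.6, 50.7]), np.float64(14.999810656379843), 11, array([37.1, 40.7]), np.float64(14.087210778195045)]
[-40, 14, array([43.9, 49.3]), np.float64(15.54249423174315), 10, array([33.1, 39.9]), np.float64(14.776015788410668)]
[-30, 16, array([41.2, 48.2]), np.float64(16.47465285661262), 15, array([32.7, 42. ]), np.float64(16.670915899103154)]
[-20, 21, array([40.1, 49.5]), np.float64(17.389624151712248), 19, array([32.
[... 2225 characters left out ...]
([27.3, 43.6]), np.float64(23.867983073028594)]
[10, 49, array([27.7, 44.3]), np.float64(22.95874120504037), 40, array([28.4, 51.3]), np.float64(22.33984544491906)]
[20, 43, array([27.3, 44. ]), np.float64(23.08307592419759), 43, array([30.8, 50.9]), np.float64(17.108771296015803)]
[30, 47, array([27.4, 44.2]), np.float64(23.958840164096944), 46, array([29.5, 51.2]), np.float64(21.437610293819358)]
[40, 46, array([27.8, 44.2]), np.float64(22.926130121933976), 48, array([27.6, 44.7]), np.float64(22.77195256262265)]
[50, 49, array([22.4, 43.4]), np.float64(25.84938270280442), 50, array([22. , 44.4]), np.float64(26.69308433021407)]
[60, 0, None, 0, 0, None, 0]
stop y [-43.9  43.4] x [54.2 71.6]
```

The side camera puts the dock centre about 4.2 mm to +y and 2 mm further back than the top camera does. The sled measured at the arm's own position agrees with the side camera, so the nose is sitting on the −y guide. I shift by +4.1 mm and reseat.

```bash
cat >> h.py <<'E'
nD=np.array([-ax(YD)[1],ax(YD)[0]])
HOME_OLD=HOME; HOME=HOME+4.1*nD-2*ax(YD); TRAY=HOME-69*ax(YD)
def sled(d):
    W=cloud(d);r=W[...,:2]-HOME;x=r@ax(YD);y=r@nD;z=W[...,2]
    for lo in range(-130,0,10):
        m=(x>lo)&(x<=lo+10)&(y>24)&(y<40)&(z>9)&(z<35)
        if m.sum()>3: print(lo,m.sum(),"z",np.median(z[m]).round(1),"ymax",np.percentile(y[m],95).round(1))
E
python3 - <<'E'
from h import *
from rig import *
np.set_printoptions(precision=2,suppress=True)
p=state()["ee_pos"]
close(60);print(state()["width"])
move_linear([p[0],p[1],p[2]+14],speed=100)
g=TRAY-24*ax(YD)
move_linear([*g,44],speed=60)
hit=move_linear([*g,29.5],speed=40,force_limit=10)
s=state();print(hit,s["ee_pos"],s["ft_force"])
release();s=state();print(s["t"],s["ft_force"])
d=get_image("side");sled(d)
cv2.imwrite("pics/r2.png",cv2.resize(d["color"][170:290,180:330],None,fx=4,fy=4,interpolation=cv2.INTER_CUBIC))
E
```

```text
39.12159226647436
True [476.39  31.92  29.98] [1.13 0.12 2.86]
12.6333 [-0.58  0.4   0.28]
-130 7 z 11.9 ymax 36.2
-120 24 z 12.0 ymax 34.7
-110 25 z 13.0 ymax 35.9
-100 26 z 12.9 ymax 35.9
-90 26 z 12.9 ymax 36.4
-80 26 z 13.0 ymax 36.0
-70 23 z 12.5 ymax 34.6
-60 24 z 13.2 ymax 35.7
-50 10 z 12.8 ymax 28.6
-40 18 z 12.0 ymax 39.0
-30 25 z 13.5 ymax 38.8
-20 14 z 14.1 ymax 38.7
-10 21 z 24.5 ymax 39.1
```

View pics/r2.png

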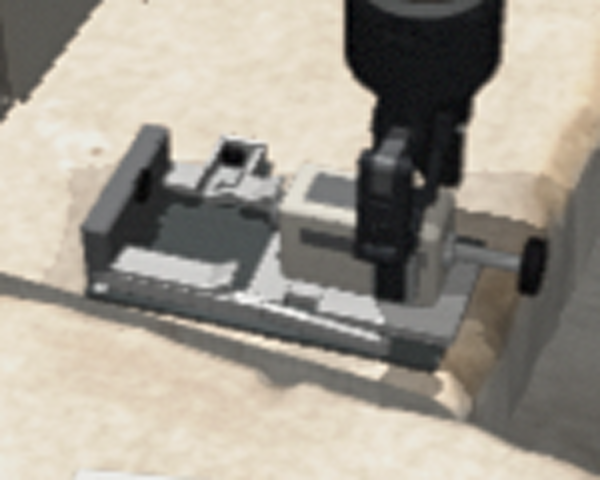

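The sled now lies flat (z about 13 along its length), with its nose just short of the lips and the plunger out. I slide it in.

```bash
python3 - <<'E'
from h import *
from rig import *
np.set_printoptions(precision=2,suppress=True)
p=state()["ee_pos"]
close(40);s=state();print(s["width"],s["ft_force"])
for dist in (35,74):
    g=p[:2]+dist*ax(YD)
    hit=move_linear([*g,p[2]],speed=45,force_limit=20 if dist<40 else 35)
    s=state();q=s["ee_pos"];print(hit,s["t"],"along",(q[:2]-p[:2])@ax(YD),"lat",(q[:2]-p[:2])@nD,q[2],"F",s["ft_force"],s["ft_force"][:2]@ax(YD),s["width"])
    if hit:break
d=get_image("side");sled(d)
cv2.imwrite("pics/s.png",cv2.resize(d["color"][170:290,180:330],None,fx=4,fy=4,interpolation=cv2.INTER_CUBIC))
E
```

```text
39.3539519287085 [ 0.48 -0.36  0.89]
False 14.1 along 36.084848976357236 lat 0.04274275908588532 29.762738770289157 F [1.39 0.1  3.87] 1.3580710190709846 39.77549720545949
True 14.875 along 68.6296850838239 lat 0.5145475580634162 29.84298554271455 F [-2.03  1.29  4.38] -2.215838307695815 39.493197293991294
-60 9 z 13.6 ymax 34.6
-50 25 z 12.7 ymax 36.0
-40 29 z 13.2 ymax 39.5
-30 27 z 13.0 ymax 38.7
-20 23 z 13.9 ymax 39.2
-10 31 z 16.5 ymax 39.1
```

View pics/s.png

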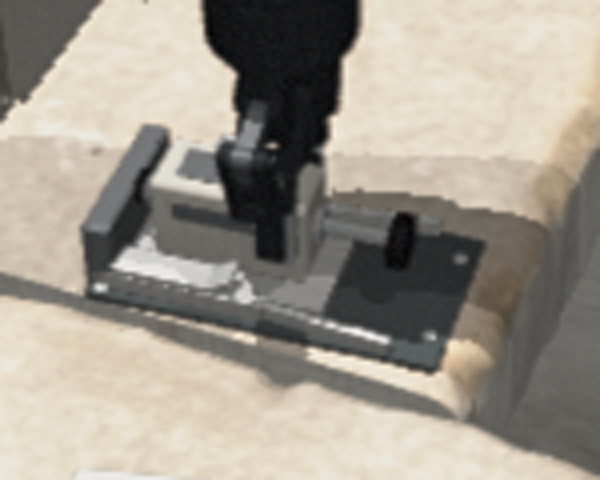

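It stopped at 68.6 mm, up near the end stop, with the plunger still out. I push once more slowly, then tug gently to test the catch.

```bash
python3 - <<'E'
from h import *
from rig import *
np.set_printoptions(precision=2,suppress=True)
p=state()["ee_pos"];A=lambda q:(q[:2]-p[:2])@ax(YD)
def go(dist,lim,sp=12):
    hit=move_linear([*(p[:2]+dist*ax(YD)),p[2]],speed=sp,force_limit=lim)
    s=state();print(hit,s["t"],"along",A(s["ee_pos"]),"F",s["ft_force"],s["ft_force"][:2]@ax(YD),s["width"])
go(5,30);go(-6,15);go(5,30)
E
```

```text
True 15.3083 along -0.01827086482344887 F [-2.12  0.37  5.92] -2.1491088967944747 39.490249810630274
True 15.6917 along -2.2251070532471773 F [ 3.18 -0.2   1.15] 3.164835626438064 39.58816174210131
True 16.1833 along -0.009316225235154543 F [-2.18 -0.07  4.73] -2.13511403411287 39.85456895145148
```

```bash
python3 - <<'E'
from h import *
from rig import *
np.set_printoptions(precision=2,suppress=True)
loc=lambda q:np.array([(q[:2]-HOME)@ax(YD),(q[:2]-HOME)@nD,q[2]])
p=state()["ee_pos"];print(loc(p));lat=loc(p)[1]
release();move_linear([p[0],p[1],110],speed=150)
B=HOME+lat*nD-145*ax(YD)
move_linear([*B,110],speed=200);close(30)
for n in("top","side"): np.savez(f"k_{n}.npz",**get_image(n))
move_linear([*B,34],speed=120,force_limit=15)
hit=move_linear([*(HOME+lat*nD-64*ax(YD)),34],speed=40,force_limit=25)
s=state();print(hit,s["t"],loc(s["ee_pos"]),s["ft_force"])
d=get_image("side")
cv2.imwrite("pics/k.png",cv2.resize(d["color"][170:290,180:330],None,fx=4,fy=4,interpolation=cv2.INTER_CUBIC))
E
```

```text
[-24.88   0.44  29.79]
True 21.6 [-68.95   0.45  33.46] [ 0.27 -1.05 -0.19]
```

View pics/k.png

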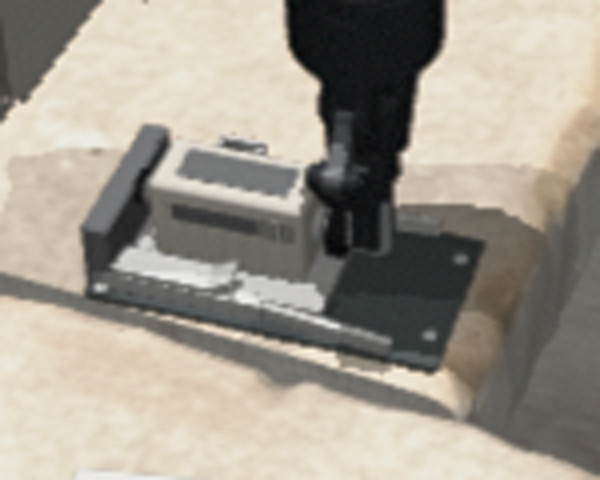

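The knob is in close to the housing. I press once more to be sure, back off and look from above.

```bash
python3 - <<'E'
from h import *
from rig import *
np.set_printoptions(precision=2,suppress=True)
loc=lambda q:np.array([(q[:2]-HOME)@ax(YD),(q[:2]-HOME)@nD,q[2]])
p=state()["ee_pos"]
hit=move_linear([*(p[:2]+6*ax(YD)),p[2]],speed=12,force_limit=30)
s=state();print(hit,s["t"],loc(s["ee_pos"]))
B=p[:2]-70*ax(YD)
move_linear([*B,p[2]],speed=100);move_linear([*B,200],speed=200)
q=list(state()["joint_pos"]);q[0]-=0.9;move_j(q)
s=state();print(s["t"],s["ft_force"])
dt=get_image("top");ds=get_image("side")
W=cloud(ds);L=W[...,:2]-HOME;x=L@ax(YD);y=L@nD;z=W[...,2]
m=(z>33)&(z<50)&(np.abs(y)<14)&(x>-110)&(x<-44)&(ds["color"].max(2)<70);print("knob x",m.sum(),np.percentile(x[m],[2,50]))
m=(z>60)&(z<70)&(np.abs(y)<22)&(np.abs(x)<60);print("housing x",np.percentile(x[m],[2,98]))
a=cv2.resize(dt["color"][115:235,250:340],(330,440),interpolation=cv2.INTER_CUBIC)
b=cv2.resize(ds["color"][190:270,190:310],(450,300),interpolation=cv2.INTER_CUBIC)
cv2.imwrite("pics/f.png",np.hstack([a,cv2.copyMakeBorder(b,0,140,0,0,0)]))
E
```

```text
True 22.0667 [-69.08   0.37  32.72]
25.3083 [-0.23 -0.7   1.29]
knob x 41 [-58.8  -57.48]
housing x [-38.55  39.75]
```

View pics/f.png

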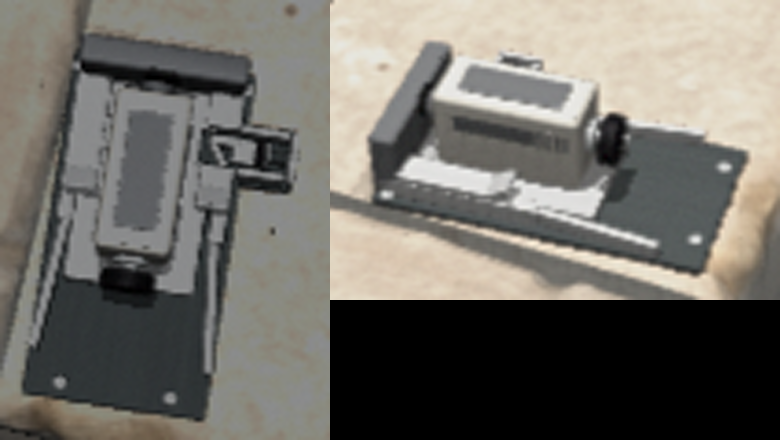

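The cartridge sits against the stop at crop (150,85) and the catch is sprung in at (225,150). The knob is fully in at (128,278): its rear is 59–60 mm behind the middle. The arm is clear, so I hand in.

```bash
python3 -c "
from rig import *
print(hand_in())"
```

```text
the job is handed in; nothing more can be done
None
```

I docked the pulled-out cartridge against the end stop and the catch held when I tugged it back, then pushed its plunger fully in; the other cartridge was never touched, and I handed the job in at about 25 s.

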